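# Blow out the test fixture and slide the radio module into its recess

### The job

Blow dust out of the test fixture: press the black cap of the fixed air can fully down and let it spring back up. Then take the short metal module, lay it flat on the fixture's open deck, and slide it lengthwise between the guides, in under the hood, until it drops into the recess hidden there; leave it lying flat on the recess floor. Leave the longer module, the dish and the screwdriver where they are.

Things in the scene. Friction and masses are not known exactly. Their poses are not given: they have to be found in the camera images.
- hood: Grey sheet-metal hood, fixed, its mouth open to the robot's left (+y). Origin: below the middle of the roof's edge over the mouth (the lip), at deck level, 20 mm above the bench. x points horizontally inwards (about world -y), z up. Roof 118 mm wide, x = 0 to 160 mm, underside 62 and top 65 mm above the deck. Side walls, 110 mm apart inside, start at x = 35 mm; back closed.
- guides_mid (a point): Point on the deck midway between the two straight guides, at hood x = 0, y = 0. Guides: bars 6 mm high, 40 mm apart from x = 0 inwards, flaring outwards to a gap of about 70 mm at x = -41 mm. The bare aluminium deck, 130 mm wide, runs on to 136 to 152 mm outside the lip.
- hood_search (a point): Point on the deck under the roof, at hood x = 45 mm, y = 0. About here, hidden, is the one recess: 61 mm long (x), 41 wide, 8 deep, square edges. Its near edge is 8 to 24 mm inside the lip, different each time: the module drops, then stops against the far edge. Only fingers leaning in 35 to 45 degrees from vertical, gripper body outside, can push its near end that far (29 mm past the lip at most).
- module_center (a point): Short module, loose: a bare metal box 56 mm long (its x), 36 mm wide (y), 32 mm high (z), about 0.18 kg, with one brass jack, 8 mm in diameter and 8 mm high, in the middle of its top. The point is the centre of the box, 16 mm above its underside. It stands upright on the bench to the left or the right of the fixture, as the robot sees it. Either end may go in first.
- cap_top (a point): Middle of the top face of the air can's black cap, 36 mm in diameter, 173 mm above the bench; the can (52 mm in diameter) is fixed upright to the bench beyond the hood, farther from the robot. A thin steel pipe leaves its neck, 144 mm above the bench, and turns down into the hood's roof 50 mm inside the lip.
- cap (a joint): How far the cap is pressed down, m: 0 up, 0.006 fully down. Sprung: about 2 N to start, 7 N fully down; it comes back by itself.
- long_module_center (a point): Long module, loose, to be left alone: like the short one but 96 mm long and with two brass jacks. The point is the centre of the box. It stands on the side where the short one does not.
- dish: Grey round dish, 80 mm wide, 35 mm high, to be left alone. Origin: centre of its underside.
- driver: Screwdriver, 140 mm long, lying on the robot's left, to be left alone. Origin: its middle.
Things that resemble listed ones, but are neither listed nor needed, are in the scene too. Leave any blue look-alike of the part that bears module_center alone. Leave any yellow look-alike of the part that bears cap_top alone.

How it is judged:
By the outcome, as a careful person would: the job done as asked, in the order asked, and still so for the second after the job is handed in, with the robot touching nothing.
It also fails if it takes over 67 s, if anything falls off the work surface, if the arm or the gripper's body presses on something with over 40 N, if the wrist force passes 120 N, or if a joint passes its speed limit or range.

### The arm

A 6-joint arm with a two-finger parallel gripper is mounted at the origin on the work surface. World frame = base frame: x ahead of the robot, y to its left, z up, the work surface at z = 0. Lengths are in m, angles in rad, forces in N, time in s.
With the tool pointing down it reaches from about 0.35 to 0.775 m from the base axis. Payload 7.3 kg.
Tool frame: the origin (TCP) lies on the centre line of the jaws, within the pads' length; the fingertips stand 17 mm ahead of it and the grasp point (between the pads) lies 2 mm behind it (robot.tip_extent is the distance from the TCP to the fingertips, in m); z points along the fingers, y is the line along which they close (so a half turn about z gives the same grasp; the last joint's range is limited). The gripper opens to 92 mm and grips with 3 to 60 N. Pads are 19 mm wide; open, the fingers measure 130 mm over their backs; the gripper's body (75 mm by 190 mm) begins 47 mm behind the grasp point.
Start: joints at [1.186, 0.342, 1.524, -0, 1.275, -0.146], TCP at [0.124, 0.51, 0.244] pointing down, gripper open.
Joint ranges: [-2.53, 2.53], [-0.77, 2.02], [0.04, 2.7], [-1, 4.14], [0.28, 2.66], [-3.11, 3.11]. Speed limits (rad/s): [2.57, 2.57, 3.14, 3.14, 3.14, 3.14].

### API

Orientations are given as [roll, pitch, yaw] about the fixed x, y, z axes, in that order (R = Rz(yaw) Ry(pitch) Rx(roll)).
In Python, from cell import robot gives the robot as it stands.
- The arm moves only by the tool step_arm, never from a script. Its argument "motion" is a list of rows, each a list of 2 entries, a list of its own where there are three numbers: the shift along the tool's x, y, z in units of 60 mm (1.0 is 60 mm), then the turn about the tool's z in rad. In form: [[[x, y, z], spin], ...]. A call has 1 to 10 rows; each row is the pose to reach, as a shift and turn from the pose commanded when the call began, along the tool's axes at that moment; what a row does not reach only later rows make up. A row lasts 1/8 s, in which the tool goes at most 62.5 mm and 10.7 degrees, less where a joint would pass 70% of its speed; a pose out of reach is approached as far as the arm can. A call with a gripper value outside its range is refused whole. "hand" is the closure in counts, from 0 (fully open) to 255 (shut), set as the call begins (left out, the last holds). The fingers move at their own pace and stop on an object; "squeeze" is the grip in N (left out, the last holds). Time passes only in rows, so rows that repeat a pose let the fingers close. It gives the time, the measured TCP pose, the force, the opening and the grip force at its end, in the units of the state.
- robot.observe(): the state, without advancing time (a new reading comes with each control period).
- robot.read_camera(name): name is "side" or "top" or "wrist"; returns a dict with "pixels" (384x512x3 uint8, red, green, blue), "intrinsics" (3x3 intrinsics, pixels), "xyz" and "rotation" of the camera in the world; the wrist camera has in their place "T_tool_cam" (4x4, takes a point from camera to tool coordinates, whose origin is the TCP and whose axes are the flange's). Camera axes: x right, y up, looking along -z (the intrinsics and any distortion apply to the point x, -y, -z); pixel columns grow to the right and rows downward; lengths in m; the calibration is good to about 2 mm. The wrist camera is an equidistant fisheye: a pixel r from the principal point sees the ray r / f radians off the axis. A picture is of the moment at which its call begins: read the wrist's pose just before it. There is no depth.
- robot.hand_in(): hands the job in; it is judged then, once.
The state is a dict: "time": time; "qpos": joint angles; "qvel": joint speeds; "joint_efforts": joint torques, N m; "tool_pos": TCP position; "tool_rot": TCP orientation; "contact_force": force on the tool from outside, world axes, zero at the start; "torque": the same for the moment, N m; "opening": finger opening in m; "grip_force": force on a finger pad.
Only numpy, scipy, OpenCV 4.12 (cv2) and the standard library are available. Lean on these libraries where they do the work, as an engineer would, in place of code of your own. Each camera call takes 0.05 s, during which the arm holds its last target. There are 200 camera calls.

## Working session

There is one attempt and no reset: what is moved stays moved. The work goes in short steps, Python scripts to look and compute and a tool call to move; the robot and the scene stay as the last step left them, time stands still between calls to the robot, and variables do not carry over. Pictures are saved under pics/ and viewed, at most 10 in all, crops included, and the job is handed in when it is done.

Besides the shell and the picture viewer there is one more tool, called after "Call:" by a JSON object that holds its "name" and its "arguments", one argument or row to a line. step_arm: Moves the arm, as the interface text tells. Its arguments: {"type":"object","properties":{"motion":{"type":"array"},"hand":{"type":"number"},"squeeze":{"type":"number"}},"required":["motion"]}

```bash
mkdir -p pics; ls; python3 - <<'E'
from cell import robot
import cv2,numpy as np
s=robot.observe();print({k:np.round(v,3).tolist() for k,v in s.items()})
for n in("top","side"):
    c=robot.read_camera(n);cv2.imwrite(f"pics/{n}.png",c["pixels"][:,:,::-1])
    np.savez(f"{n}.npz",K=c["intrinsics"],p=c["xyz"],R=c["rotation"],im=c["pixels"])
    print(n,c.keys(),c["intrinsics"],c["xyz"],c["rotation"])
a=[cv2.imread(f"pics/{n}.png") for n in("top","side")]
cv2.imwrite("pics/t2.png",cv2.resize(a[0],(800,600)));cv2.imwrite("pics/s2.png",cv2.resize(a[1],(800,600)))
E
```

```text
pics
{'time': 0.0, 'qpos': [1.186, 0.343, 1.525, 0.0, 1.275, -0.146], 'qvel': [-0.001, 0.001, 0.001, 0.0, -0.0, 0.0], 'joint_efforts': [-0.0, -43.124, -24.422, 0.072, 0.056, -0.0], 'tool_pos': [0.124, 0.51, 0.243], 'tool_rot': [-3.14, -0.0, 2.903], 'contact_force': [0.504, 0.096, 0.061], 'torque': [0.047, -0.026, -0.042], 'grip_force': 0.0, 'opening': 0.092}
top dict_keys(['pixels', 'intrinsics', 'xyz', 'rotation']) [[396.28418942   0.         260.32707247]
 [  0.         396.28418942 185.20159218]
 [  0.           0.           1.        ]] [0.34726376 0.00683822 1.16727108] [ 1.95418712e-01 -1.25227247e-03 -1.59374200e+00]
side dict_keys(['pixels', 'intrinsics', 'xyz', 'rotation']) [[382.11865605   0.         256.13961643]
 [  0.         382.11865605 190.01402117]
 [  0.           0.           1.        ]] [ 0.39503121 -0.66913047  0.98342649] [ 0.68364532 -0.00482823 -0.26322262]
```

View pics/t2.png

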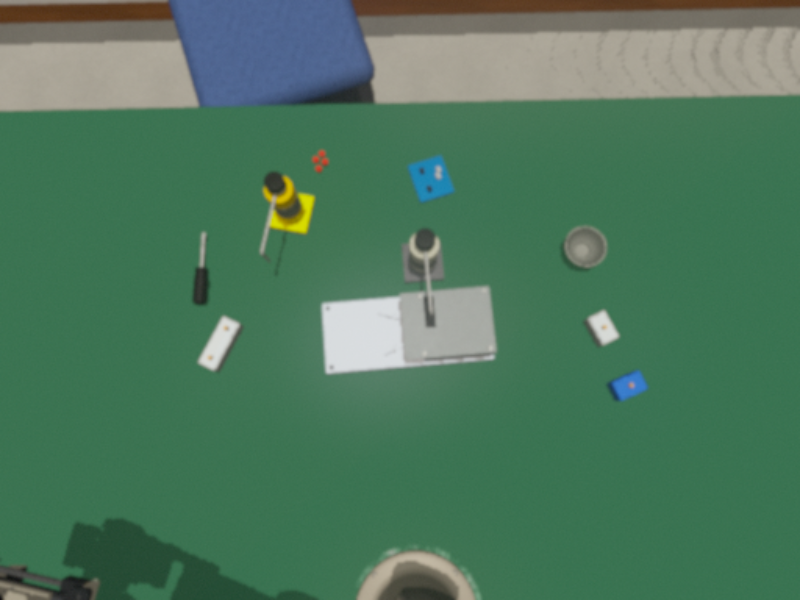

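View pics/s2.png

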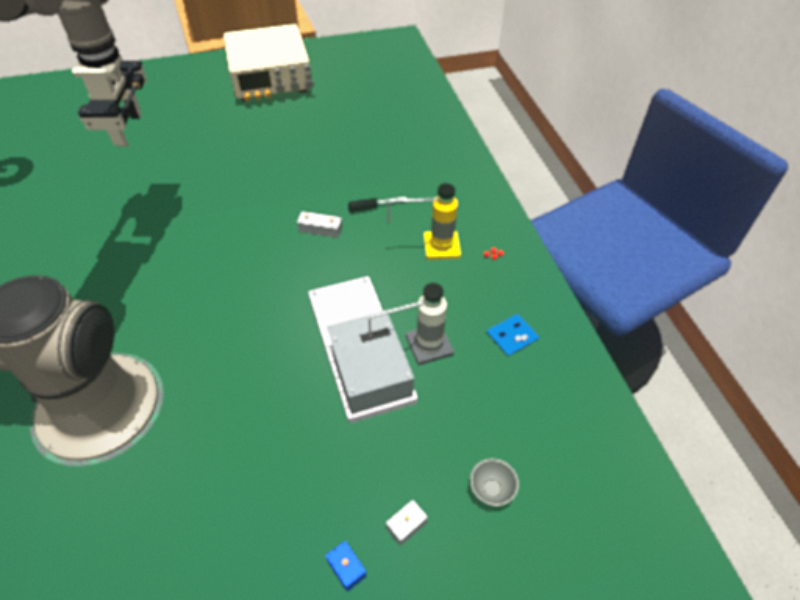

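Top view (800x600): the candidates for the short module are white with one jack (602,328), blue (628,386) and long with two jacks (219,343). For the cap they are the beige can in line with the hood (425,239) and the yellow can (275,182). I choose the white one-jack module and the beige can, and check both in a close crop.

```bash
cat > h.py <<'E'
import numpy as np,cv2
from scipy.spatial.transform import Rotation as Ro
def cam(n):
    d=np.load(f"{n}.npz");return d["K"],d["p"],Ro.from_euler("xyz",d["R"]).as_matrix(),d["im"]
def ray(n,u,v):
    K,p,R,_=cam(n);d=np.linalg.inv(K)@[u,v,1];return p,R@[d[0],-d[1],-d[2]]
def atz(n,u,v,z):
    p,d=ray(n,u,v);return p+d*(z-p[2])/d[2]
def proj(n,X):
    K,p,R,_=cam(n);c=R.T@(np.asarray(X)-p);q=K@[c[0],-c[1],-c[2]];return q[:2]/q[2]
E
python3 - <<'E'
from h import *
a=cam("top")[3];b=cam("side")[3]
def cr(im,u,v,w,h,s):return cv2.resize(im[v:v+h,u:u+w],None,fx=s,fy=s,interpolation=cv2.INTER_CUBIC)
# top fixture crop: u 200-330, v 140-245
A=cr(a,200,142,133,100,6)
cv2.imwrite("pics/cA.png",A[:,:,::-1])
B=np.hstack([cr(a,365,190,50,65,8),cr(b,240,310,50,65,8)]);cv2.imwrite("pics/cB.png",B[:,:,::-1]);print(A.shape,B.shape)
E
```

```text
(600, 798, 3) (520, 800, 3)
```

View pics/cA.png

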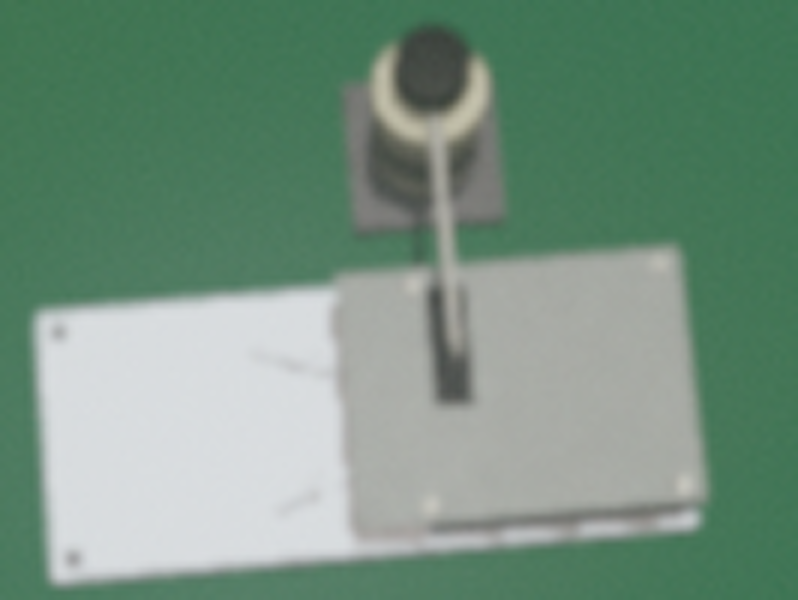

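View pics/cB.png

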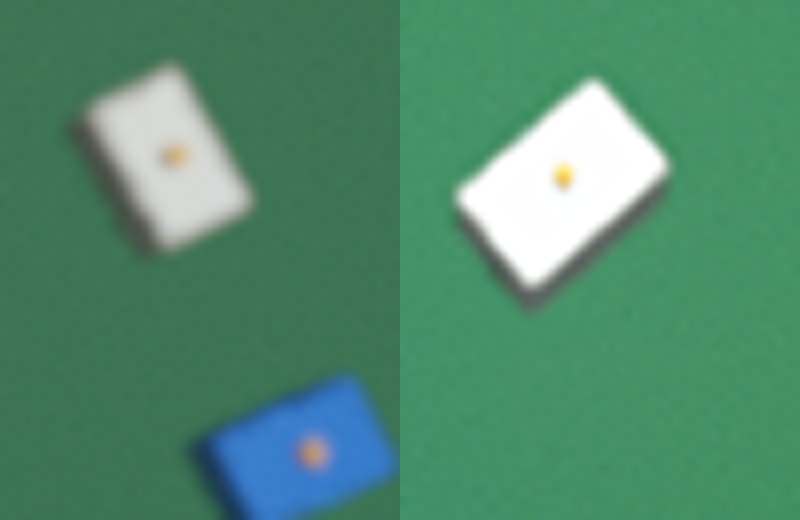

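```bash
python3 - <<'E'
from h import *
np.set_printoptions(precision=4,suppress=True)
A=lambda u,v,z:atz("top",200+(u-2.5)/6,142+(v-2.5)/6,z)
B=lambda u,v,z:atz("top",365+(u-3.5)/8,190+(v-3.5)/8,z)
S=lambda u,v,z:atz("side",240+(u-400-3.5)/8,310+(v-3.5)/8,z)
print("roof");r=np.array([A(*p,.085) for p in((337,272),(680,245),(707,497),(355,537))]);print(r)
d=r[1]+r[2]-r[0]-r[3];print("in dir deg",np.degrees(np.arctan2(d[1],d[0])),"lip mid",(r[0]+r[3])/2,np.linalg.norm(d)/2,np.linalg.norm(r[3]-r[0]))
k=np.array([A(*p,.02) for p in((35,310),(50,583),(707,530))]);print("deck",k);e=k[1]-k[0];print(np.linalg.norm(e),np.degrees(np.arctan2(e[1],e[0])))
for F,q in((B,((85,108),(175,65),(255,200),(165,250))),(S,((457,195),(594,77),(671,168),(532,292)))):
  m=np.array([F(*p,.032) for p in q]);print(m,"c",m.mean(0))
  for i in range(4):
    w=m[(i+1)%4]-m[i];print(np.linalg.norm(w),np.degrees(np.arctan2(w[1],w[0])))
print("jack",B(175,153,.040),S(563,173,.040))
c=A(433,62,.173);print("cap",c)
print("cap side", proj("side",c)*800/512)
s=atz("side",433*.64,291*.64,.173);print(s)
E
```

```text
roof
[[ 0.5568  0.0134  0.085 ]
 [ 0.566  -0.1462  0.085 ]
 [ 0.4487 -0.1528  0.085 ]
 [ 0.4342  0.0078  0.085 ]]
in dir deg -85.77783917768139 lip mid [0.4955 0.0106 0.085 ] 0.16053844969704925 0.122722211453587
deck [[ 0.5538  0.1621  0.02  ]
 [ 0.4208  0.1544  0.02  ]
 [ 0.439  -0.1616  0.02  ]]
0.13319801867098105 -176.68332916571194
[[ 0.5116 -0.331   0.032 ]
 [ 0.5266 -0.365   0.032 ]
 [ 0.4768 -0.3896  0.032 ]
 [ 0.4596 -0.3557  0.032 ]] c [ 0.4937 -0.3603  0.032 ]
0.03708571431495518 -66.14165956988049
0.05555514894987181 -153.68650460420963
0.03805178597099327 116.96723704055273
0.05758660705162466 25.320846705278417
[[ 0.46   -0.3564  0.032 ]
 [ 0.5107 -0.332   0.032 ]
 [ 0.5259 -0.3655  0.032 ]
 [ 0.4748 -0.3902  0.032 ]] c [ 0.4928 -0.361   0.032 ]
0.05621125831839008 25.72144236646733
0.036812100459036844 -65.54849710564432
0.05677577931180714 -154.2228745578517
0.03688407448936812 113.57669778340049
jack [ 0.4935 -0.3596  0.04  ] [ 0.4924 -0.361   0.04  ]
cap [ 0.6316 -0.0307  0.173 ]
cap side [433.1739 289.2181]
[ 0.63   -0.0345  0.173 ]
```

Both crops agree: white module with one jack at about (0.493, -0.361), long axis 25.5°; beige can with black cap at about (0.631, -0.032). Lip middle is at (0.4955, 0.0106), inward direction about -86.3°. Next is the cap.

```bash
cat >> h.py <<'E'
def mv(*targets):
    from cell import robot
    s=robot.observe();R=Ro.from_euler("xyz",s["tool_rot"]).as_matrix()
    print("t",round(s["time"],2),"pos",np.round(s["tool_pos"],4),"rot",np.round(s["tool_rot"],4),"q",np.round(s["qpos"],2),"F",np.round(s["contact_force"],1),"op",round(s["opening"],4),"grip",s["grip_force"])
    yaw=np.arctan2(R[1,0],R[0,0])
    for t in targets:
        d=R.T@(np.array(t[:3])-s["tool_pos"])/.06
        sp=-(t[3]-yaw) if len(t)>3 else 0
        print(np.round(d,3),"spin",round((sp+np.pi)%(2*np.pi)-np.pi,4))
E
python3 -c "
from h import *
mv((.6305,-.0325,.245),(.6305,-.0325,.2),(.6305,-.0325,.183))"
```

```text
t 0.1 pos [0.124  0.5098 0.2431] rot [-3.1402e+00 -2.0000e-04  2.9028e+00] q [ 1.19  0.34  1.52 -0.    1.28 -0.15] F [0.6 0.5 0.3] op 0.0918 grip 0.0
[-10.339  -6.785  -0.024] spin 0.0
[-10.339  -6.784   0.726] spin 0.0
[-10.34   -6.784   1.009] spin 0.0
```

Call:
{"name": "step_arm", "arguments": {
  "motion": [
    [[-10.34,-6.785,-0.1],0],
    [[-10.34,-6.785,-0.1],0],
    [[-10.34,-6.785,-0.1],0],
    [[-10.34,-6.785,-0.1],0],
    [[-10.34,-6.785,-0.1],0],
    [[-10.34,-6.785,-0.1],0],
    [[-10.34,-6.785,-0.1],0],
    [[-10.34,-6.785,-0.1],0],
    [[-10.34,-6.785,-0.1],0],
    [[-10.34,-6.785,-0.1],0]
  ],
  "hand": 255,
  "squeeze": 20
}}

```text
time: 1.35
tool_pos: [0.5518, 0.0516, 0.2485]
tool_rot: [3.141, -0.001, 2.902]
contact_force: [0.1, 0.2, 0.4]
opening: 0.0011
grip_force: 0.0
```

```bash
python3 -c "
from h import *
mv((.6305,-.0325,.245),(.6305,-.0325,.2),(.6305,-.0325,.183))"
```

```text
t 1.35 pos [0.5518 0.0516 0.2485] rot [ 3.1414e+00 -5.0000e-04  2.9025e+00] q [-0.05  0.39  1.43  0.    1.32 -1.38] F [0.1 0.2 0.4] op 0.0011 grip 0.0
[-1.607 -1.052  0.057] spin 0.0
[-1.607 -1.052  0.807] spin 0.0
[-1.607 -1.052  1.09 ] spin 0.0
```

Call:
{"name": "step_arm", "arguments": {
  "motion": [
    [[-0.8,-0.5,0],0],
    [[-1.3,-0.85,0],0],
    [[-1.3,-0.85,0],0]
  ]
}}

```text
time: 1.72
tool_pos: [0.6153, -0.0169, 0.2473]
tool_rot: [-3.141, -0.001, 2.9]
contact_force: [0.9, 1.2, 0.0]
opening: 0.0009
grip_force: 0.0
```

```bash
python3 -c "
from h import *
mv((.6305,-.0325,.245),(.6305,-.0325,.192),(.6305,-.0325,.183))"
```

```text
t 1.73 pos [ 0.6153 -0.0169  0.2473] rot [-3.1412e+00 -1.5000e-03  2.8996e+00] q [-0.15  0.51  1.25 -0.    1.38 -1.48] F [0.9 1.2 0. ] op 0.0009 grip 0.0
[-0.309 -0.192  0.038] spin 0.0
[-0.31  -0.192  0.921] spin 0.0
[-0.31  -0.192  1.071] spin 0.0
```

Call:
{"name": "step_arm", "arguments": {
  "motion": [
    [[-0.3,-0.19,0.1],0],
    [[-0.31,-0.19,0.6],0],
    [[-0.31,-0.19,0.85],0],
    [[-0.31,-0.19,0.85],0]
  ]
}}

```text
time: 2.22
tool_pos: [0.6288, -0.0292, 0.1967]
tool_rot: [3.142, -0.003, 2.904]
contact_force: [-0.1, 0.1, 1.0]
opening: 0.0005
grip_force: 0.0
```

```bash
python3 -c "
from h import *
mv((.6305,-.0325,.19),(.6305,-.0325,.183))"
```

```text
t 2.23 pos [ 0.6288 -0.0292  0.1967] rot [ 3.1416e+00 -3.1000e-03  2.9036e+00] q [-0.17  0.57  1.28  0.    1.29 -1.5 ] F [-0.1  0.1  1. ] op 0.0005 grip 0.0
[-0.04  -0.047  0.111] spin 0.0
[-0.041 -0.047  0.228] spin 0.0
```

Call:
{"name": "step_arm", "arguments": {
  "motion": [
    [[-0.04,-0.045,0.08],0],
    [[-0.04,-0.045,0.14],0],
    [[-0.04,-0.045,0.2],0],
    [[-0.04,-0.045,0.24],0],
    [[-0.04,-0.045,0.24],0]
  ]
}}

```text
time: 2.85
tool_pos: [0.632, -0.0335, 0.1846]
tool_rot: [3.141, 0.002, 2.903]
contact_force: [-1.3, -0.1, 7.2]
opening: 0.0007
grip_force: 3.4
```

Call:
{"name": "step_arm", "arguments": {
  "motion": [
    [[0,0,0.03],0],
    [[0,0,0.05],0],
    [[0,0,0.05],0]
  ]
}}

```text
time: 3.22
tool_pos: [0.6321, -0.0334, 0.184]
tool_rot: [3.142, 0.004, 2.903]
contact_force: [-5.2, -0.0, 18.7]
opening: 0.0004
grip_force: 9.3
```

Cap bottomed out: 18.7 N against 7 N for full travel. Release it and go to the module.

Call:
{"name": "step_arm", "arguments": {
  "motion": [
    [[0,0,-0.1],0],
    [[0,0,-0.5],0],
    [[0,0,-1.2],0.1],
    [[0,0,-1.2],0.28]
  ],
  "hand": 0
}}

```text
time: 3.72
tool_pos: [0.6329, -0.0334, 0.2562]
tool_rot: [3.139, 0.006, 2.618]
contact_force: [-0.8, 0.4, -0.3]
opening: 0.0359
grip_force: 0.0
```

```bash
python3 -c "
from h import *
y=np.radians(25.5)
mv((.5083,-.3534,.20,y),(.5083,-.3534,.10,y))"
```

```text
t 3.73 pos [ 0.6329 -0.0334  0.2562] rot [3.139  0.0065 2.6178] q [-0.17  0.54  1.18  0.    1.42 -1.22] F [-0.8  0.4 -0.3] op 0.0359 grip 0.0
[-0.862 -5.659  0.928] spin 2.1728
[-0.851 -5.663  2.595] spin 2.1728
```

Call:
{"name": "step_arm", "arguments": {
  "motion": [
    [[-0.86,-5.66,0.4],2.17],
    [[-0.86,-5.66,0.4],2.17],
    [[-0.86,-5.66,0.4],2.17],
    [[-0.86,-5.66,0.4],2.17],
    [[-0.86,-5.66,0.4],2.17],
    [[-0.86,-5.66,0.4],2.17],
    [[-0.86,-5.66,0.9],2.17],
    [[-0.86,-5.66,0.9],2.17],
    [[-0.86,-5.66,0.9],2.17],
    [[-0.86,-5.66,0.9],2.17]
  ]
}}

```text
time: 4.97
tool_pos: [0.5079, -0.3537, 0.198]
tool_rot: [-3.141, -0.0, 0.741]
contact_force: [-0.3, -0.4, 0.5]
opening: 0.0916
grip_force: 0.0
```

Call:
{"name": "step_arm", "arguments": {
  "motion": [
    [[0,0,0],0.187],
    [[0,0,0],0.36],
    [[0,0,0],0.36]
  ]
}}

```text
time: 5.35
tool_pos: [0.5079, -0.3537, 0.1981]
tool_rot: [-3.141, 0.0, 0.389]
contact_force: [0.2, -0.3, 0.2]
opening: 0.0916
grip_force: 0.0
```

```bash
python3 - <<'E'
from h import *
from cell import robot
y=np.radians(25.5)
mv((.5083,-.3534,.10,y),(.5083,-.3534,.022,y))
c=robot.read_camera("wrist");print(c.keys());cv2.imwrite("pics/w1.png",cv2.resize(c["pixels"],(800,600))[:,:,::-1]);print(c["intrinsics"],c["T_tool_cam"])
E
```

```text
t 5.35 pos [ 0.5079 -0.3537  0.1981] rot [-3.1411  0.      0.3894] q [-0.73  0.55  1.32  0.    1.28  0.45] F [ 0.2 -0.3  0.2] op 0.0916 grip 0.0
[ 8.000e-03 -1.000e-03  1.636e+00] spin -0.0557
[ 0.008 -0.     2.936] spin -0.0557
dict_keys(['pixels', 'intrinsics', 'T_tool_cam'])
[[297.31863964   0.         256.95440716]
 [  0.         297.31863964 191.2997007 ]
 [  0.           0.           1.        ]] [[-5.39634140e-04  9.58814639e-01  2.84032035e-01  7.76123120e-02]
 [ 9.99999389e-01  7.91469439e-04 -7.71880097e-04  3.60127462e-04]
 [-9.64892612e-04  2.84031445e-01 -9.58814480e-01 -1.40906005e-01]
 [ 0.00000000e+00  0.00000000e+00  0.00000000e+00  1.00000000e+00]]
```

View pics/w1.png

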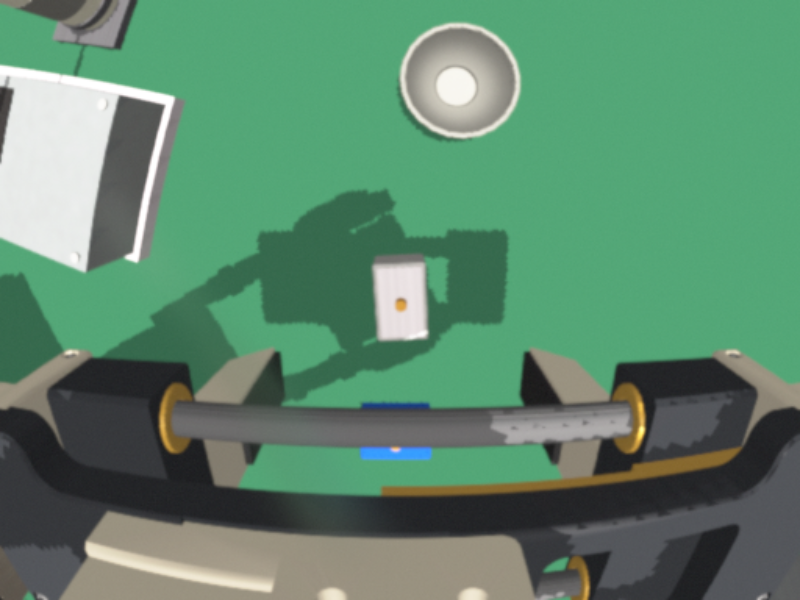

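Wrist view: the white one-jack module sits at (400,300), centred between the fingers; the blue one is behind at (395,430) and clear, and so is the dish (460,80). Descend and grasp.

Call:
{"name": "step_arm", "arguments": {
  "motion": [
    [[0.01,0,1],-0.056],
    [[0.01,0,1.9],-0.056],
    [[0.01,0,2.6],-0.056],
    [[0.01,0,2.93],-0.056],
    [[0.01,0,2.93],-0.056],
    [[0.01,0,2.93],-0.056]
  ]
}}

```text
time: 6.15
tool_pos: [0.5091, -0.354, 0.0236]
tool_rot: [3.14, -0.001, 0.445]
contact_force: [0.1, -0.8, 0.3]
opening: 0.0919
grip_force: 0.0
```

Call:
{"name": "step_arm", "arguments": {
  "motion": [
    [[0,0,0],0],
    [[0,0,0],0],
    [[0,0,0],0],
    [[0,0,0],0],
    [[0,0,0],0],
    [[0,0,0],0]
  ],
  "hand": 255,
  "squeeze": 25
}}

```text
time: 6.9
tool_pos: [0.5084, -0.3533, 0.0225]
tool_rot: [-3.141, 0.0, 0.444]
contact_force: [-0.6, 2.1, 1.7]
opening: 0.0366
grip_force: 1.0
```

Call:
{"name": "step_arm", "arguments": {
  "motion": [
    [[0,0,-0.5],0],
    [[0,0,-1.4],0],
    [[0,0,-2.3],0],
    [[0,0,-2.8],0],
    [[0,0,-2.8],0]
  ]
}}

```text
time: 7.52
tool_pos: [0.5094, -0.3542, 0.1927]
tool_rot: [3.137, -0.002, 0.444]
contact_force: [0.2, 0.8, -3.0]
opening: 0.036
grip_force: 24.9
```

```bash
python3 - <<'E'
from h import *
a=np.radians(-86.3);x=np.array([np.cos(a),np.sin(a)]);L=np.array([.4955,.0106]);y=np.radians(93.7)
P=lambda hx,z:(*(L+hx*x),z,y)
mv(P(-.085,.19),P(-.085,.046))
E
```

```text
t 7.53 pos [ 0.5094 -0.3542  0.1927] rot [ 3.1371e+00 -2.0000e-03  4.4380e-01] q [-0.73  0.55  1.32  0.    1.26  0.4 ] F [ 0.2  0.8 -3. ] op 0.036 grip 24.864739179611206
[ 2.927 -6.907  0.02 ] spin -1.1915
[ 2.922 -6.918  2.42 ] spin -1.1915
```

Call:
{"name": "step_arm", "arguments": {
  "motion": [
    [[0.3,-0.7,-0.5],-0.12],
    [[2.925,-6.91,-0.5],-1.19],
    [[2.925,-6.91,-0.5],-1.19],
    [[2.925,-6.91,-0.5],-1.19],
    [[2.925,-6.91,-0.5],-1.19],
    [[2.925,-6.91,-0.5],-1.19],
    [[2.925,-6.91,-0.5],-1.19],
    [[2.925,-6.91,-0.5],-1.19],
    [[2.925,-6.91,-0.5],-1.19],
    [[2.925,-6.91,-0.5],-1.19]
  ]
}}

```text
time: 8.78
tool_pos: [0.4885, 0.0957, 0.2191]
tool_rot: [-3.139, 0.0, 1.634]
contact_force: [-1.0, -0.3, -1.3]
opening: 0.036
grip_force: 24.9
```

```bash
cat >> h.py <<'E'
HA=np.radians(-86.3);HX=np.array([np.cos(HA),np.sin(HA)]);HL=np.array([.4955,.0106]);HY=HA+np.pi
HN=np.array([-HX[1],HX[0]])
P=lambda hx,z,hy=0:(*(HL+hx*HX+hy*HN),z,HY)
E
python3 - <<'E'
from h import *
from cell import robot
mv(P(-.085,.09),P(-.085,.044))
c=robot.read_camera("wrist");cv2.imwrite("pics/w2.png",cv2.resize(c["pixels"],(800,600))[:,:,::-1])
E
```

```text
t 8.78 pos [0.4885 0.0957 0.2191] rot [-3.1390e+00  3.0000e-04  1.6338e+00] q [ 0.04  0.32  1.63 -0.    1.19 -0.02] F [-1.  -0.3 -1.3] op 0.036 grip 24.864782989025116
[-0.005  0.031  2.152] spin -0.0016
[-0.005  0.033  2.919] spin -0.0016
```

View pics/w2.png

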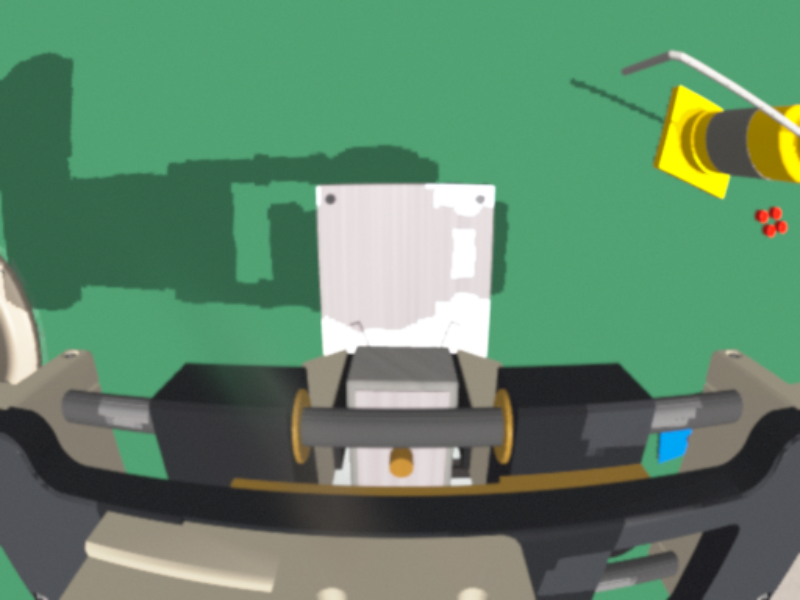

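Call:
{"name": "step_arm", "arguments": {
  "motion": [
    [[0,0.043,1],0],
    [[0,0.043,1.9],0],
    [[0,0.043,2.6],0],
    [[0,0.043,2.8],0],
    [[0,0.043,2.88],0],
    [[0,0.043,2.93],0],
    [[0,0.043,2.93],0]
  ]
}}

```text
time: 9.7
tool_pos: [0.4923, 0.0964, 0.0458]
tool_rot: [3.139, -0.0, 1.634]
contact_force: [0.6, 0.3, -2.3]
opening: 0.0362
grip_force: 24.9
```

```bash
python3 - <<'E'
from h import *
mv(P(-.085,.0425))
E
```

```text
t 9.7 pos [0.4923 0.0964 0.0458] rot [ 3.1393 -0.      1.6338] q [ 0.04  0.55  1.82  0.    0.76 -0.02] F [ 0.6  0.3 -2.3] op 0.0362 grip 24.864946603775024
[-0.014 -0.04   0.056] spin -0.0016
```

Call:
{"name": "step_arm", "arguments": {
  "motion": [
    [[0,-0.01,0.03],0],
    [[0,-0.01,0.06],0],
    [[0,-0.01,0.06],0]
  ]
}}

```text
time: 10.07
tool_pos: [0.4913, 0.0965, 0.0424]
tool_rot: [3.14, -0.0, 1.634]
contact_force: [-2.6, -0.0, 9.9]
opening: 0.036
grip_force: 24.9
```

Contact made (9.9 N). Release, raise 6 mm to clear the guides, regrip.

Call:
{"name": "step_arm", "arguments": {
  "motion": [
    [[0,0,0],0],
    [[0,0,-0.02],0],
    [[0,0,-0.11],0],
    [[0,0,-0.11],0]
  ],
  "hand": 140
}}

```text
time: 10.58
tool_pos: [0.4914, 0.0964, 0.0482]
tool_rot: [3.141, -0.0, 1.634]
contact_force: [-0.2, 0.6, -0.4]
opening: 0.0414
grip_force: 0.0
```

Call:
{"name": "step_arm", "arguments": {
  "motion": [
    [[0,0,0],0],
    [[0,0,0],0],
    [[0,0,0],0],
    [[0,0,0],0]
  ],
  "hand": 255,
  "squeeze": 10
}}

```text
time: 11.08
tool_pos: [0.4911, 0.0964, 0.0479]
tool_rot: [3.141, -0.0, 1.634]
contact_force: [0.4, 0.6, 2.5]
opening: 0.036
grip_force: 10.0
```

```bash
python3 - <<'E'
from h import *
from cell import robot
mv(P(-.045,.047),P(-.014,.047))
a=[]
for n in("top","side"):
    c=robot.read_camera(n);np.savez(f"{n}.npz",K=c["intrinsics"],p=c["xyz"],R=c["rotation"],im=c["pixels"])
a=cam("top")[3][175:250,195:295];b=cam("side")[3][165:265,190:280]
a=cv2.resize(a,(400,300),interpolation=cv2.INTER_CUBIC);b=cv2.resize(b,(333,370),interpolation=cv2.INTER_CUBIC)
o=np.zeros((370,733,3),np.uint8);o[:300,:400]=a;o[:,400:]=b;cv2.imwrite("pics/m1.png",o[:,:,::-1])
E
```

```text
t 11.07 pos [0.4911 0.0964 0.0479] rot [ 3.1414e+00 -1.0000e-04  1.6338e+00] q [ 0.04  0.55  1.82  0.    0.77 -0.02] F [0.4 0.6 2.5] op 0.036 grip 9.968376606702805
[-0.681 -0.018  0.014] spin -0.0016
[-1.198 -0.017  0.014] spin -0.0016
```

View pics/m1.png

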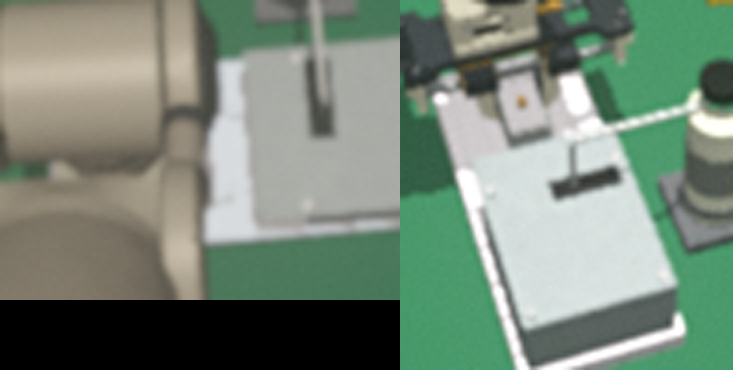

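Module sits on the deck, aligned with the fixture (side crop about (525,105)), and gripped. Sliding it in.

Call:
{"name": "step_arm", "arguments": {
  "motion": [
    [[-0.15,-0.003,0],0],
    [[-0.3,-0.005,0],0],
    [[-0.45,-0.008,0],0],
    [[-0.6,-0.01,0],0],
    [[-0.7,-0.012,0],0],
    [[-0.7,-0.012,0],0]
  ]
}}

```text
time: 11.92
tool_pos: [0.4931, 0.0533, 0.0478]
tool_rot: [3.141, 0.001, 1.634]
contact_force: [0.6, -3.5, 3.3]
opening: 0.0362
grip_force: 10.0
```

Call:
{"name": "step_arm", "arguments": {
  "motion": [
    [[-0.15,0,0],0],
    [[-0.3,0,0],0],
    [[-0.4,0,0],0],
    [[-0.4,0,0],0]
  ]
}}

```text
time: 12.42
tool_pos: [0.4946, 0.0295, 0.0478]
tool_rot: [3.141, 0.001, 1.634]
contact_force: [-0.3, -2.4, 5.2]
opening: 0.0359
grip_force: 10.0
```

```bash
python3 - <<'E'
from h import *
mv(P(-.014,.047))
E
```

```text
t 12.43 pos [0.4946 0.0295 0.0478] rot [3.1414e+00 8.0000e-04 1.6336e+00] q [-0.09  0.54  1.84 -0.    0.76 -0.16] F [-0.3 -2.4  5.2] op 0.0359 grip 9.968764632940292
[-0.083 -0.005  0.014] spin -0.0018
```

Call:
{"name": "step_arm", "arguments": {
  "motion": [
    [[-0.06,0,0],0],
    [[-0.06,0,0],0]
  ]
}}

```text
time: 12.68
tool_pos: [0.4947, 0.0268, 0.0478]
tool_rot: [3.141, -0.0, 1.634]
contact_force: [-0.7, 0.7, 5.5]
opening: 0.0357
grip_force: 10.0
```

Call:
{"name": "step_arm", "arguments": {
  "motion": [
    [[0,0,0],0],
    [[0,0,0],0],
    [[0.3,0,-0.2],0],
    [[0.8,0,-1.0],0],
    [[1.0,0,-2.0],0],
    [[1.0,0,-3.0],0],
    [[1.0,0,-4.0],0],
    [[1.0,0,-4.0],0]
  ],
  "hand": 130
}}

```text
time: 13.68
tool_pos: [0.4924, 0.088, 0.2934]
tool_rot: [3.131, 0.0, 1.635]
contact_force: [0.2, -0.1, -1.0]
opening: 0.0455
grip_force: 0.0
```

```bash
python3 - <<'E'
from h import *
mv((.15,-.62,.29))
E
```

```text
t 13.68 pos [0.4924 0.088  0.2934] rot [3.1307e+00 2.0000e-04 1.6348e+00] q [ 0.02  0.25  1.51  0.    1.37 -0.04] F [ 0.2 -0.1 -1. ] op 0.0455 grip 0.0
[-11.41   -6.45   -0.012] spin 0.0
```

Call:
{"name": "step_arm", "arguments": {
  "motion": [
    [[-11.4,-6.45,0],0],
    [[-11.4,-6.45,0],0],
    [[-11.4,-6.45,0],0],
    [[-11.4,-6.45,0],0],
    [[-11.4,-6.45,0],0],
    [[-11.4,-6.45,0],0],
    [[-11.4,-6.45,0],0],
    [[-11.4,-6.45,0],0],
    [[-11.4,-6.45,0],0],
    [[-11.4,-6.45,0],0]
  ]
}}

```text
time: 14.92
tool_pos: [0.2173, -0.4763, 0.287]
tool_rot: [3.142, -0.002, 1.634]
contact_force: [0.6, -0.2, 0.4]
opening: 0.0451
grip_force: 0.0
```

Call:
{"name": "step_arm", "arguments": {
  "motion": [
    [[-6,-1.5,0],0],
    [[-6,-1.5,0],0],
    [[-6,-1.5,0],0],
    [[-6,-1.5,0],0],
    [[-6,-1.5,0],0],
    [[-6,-1.5,0],0],
    [[-6,-1.5,0],0],
    [[-6,-1.5,0],0]
  ]
}}

```text
time: 15.92
tool_pos: [0.1455, -0.8106, 0.2689]
tool_rot: [3.139, 0.016, 1.633]
contact_force: [0.6, 0.1, -0.2]
opening: 0.0451
grip_force: 0.0
```

```bash
python3 - <<'E'
from h import *
mv()
E
```

```text
t 15.93 pos [ 0.1455 -0.8106  0.2689] rot [3.1388 0.0164 1.6329] q [-1.49  1.1   0.04  0.    1.99 -1.55] F [ 0.6  0.1 -0.2] op 0.0451 grip 0.0
```

Call:
{"name": "step_arm", "arguments": {
  "motion": [
    [[0,0,-16],0],
    [[0,0,-16],0],
    [[0,0,-16],0],
    [[0,0,-16],0],
    [[0,0,-16],0],
    [[0,0,-16],0],
    [[0,0,-16],0],
    [[0,0,-16],0],
    [[0,0,-16],0],
    [[0,0,-16],0]
  ]
}}

```text
time: 17.18
tool_pos: [0.1035, -0.5753, 0.6073]
tool_rot: [3.135, 0.058, 1.634]
contact_force: [0.8, -0.7, 0.8]
opening: 0.0447
grip_force: 0.0
```

```bash
python3 - <<'E'
from h import *
mv()
E
```

```text
t 17.18 pos [ 0.1035 -0.5753  0.6073] rot [3.1349 0.0582 1.6338] q [-1.53  0.62  0.04  0.01  2.43 -1.58] F [ 0.8 -0.7  0.8] op 0.0447 grip 0.0
```

Call:
{"name": "step_arm", "arguments": {
  "motion": [
    [[0,0,-16],0],
    [[0,0,-16],0],
    [[0,0,-16],0],
    [[0,0,-16],0],
    [[0,0,-16],0],
    [[0,0,-16],0],
    [[0,0,-16],0],
    [[0,0,-16],0],
    [[0,0,-16],0],
    [[0,0,-16],0]
  ]
}}

```text
time: 18.42
tool_pos: [0.0702, -0.3881, 0.7352]
tool_rot: [3.136, 0.105, 1.633]
contact_force: [-0.0, 0.4, -1.1]
opening: 0.045
grip_force: 0.0
```

```bash
python3 - <<'E'
from h import *
mv()
E
```

```text
t 18.43 pos [ 0.0702 -0.3881  0.7352] rot [3.1357 0.1046 1.6333] q [-1.6   0.34  0.04  0.03  2.66 -1.63] F [-0.   0.4 -1.1] op 0.045 grip 0.0
```

Call:
{"name": "step_arm", "arguments": {
  "motion": [
    [[8,0,-16],0],
    [[8,0,-16],0],
    [[8,0,-16],0],
    [[8,0,-16],0],
    [[8,0,-16],0]
  ]
}}

```text
time: 19.05
tool_pos: [0.0892, -0.3341, 0.7685]
tool_rot: [-3.139, 0.196, 1.633]
contact_force: [-0.7, -1.2, -0.1]
opening: 0.0445
grip_force: 0.0
```

```bash
python3 - <<'E'
from h import *
mv()
E
```

```text
t 19.05 pos [ 0.0892 -0.3341  0.7685] rot [-3.139   0.196   1.6332] q [-1.54  0.25  0.04  0.01  2.66 -1.59] F [-0.7 -1.2 -0.1] op 0.0445 grip 0.0
```

Call:
{"name": "step_arm", "arguments": {
  "motion": [
    [[8,0,-16],0],
    [[8,0,-16],0],
    [[8,0,-16],0],
    [[8,0,-16],0],
    [[8,0,-16],0],
    [[8,0,-16],0],
    [[8,0,-16],0],
    [[8,0,-16],0],
    [[8,0,-16],0],
    [[8,0,-16],0]
  ]
}}

```text
time: 20.3
tool_pos: [0.1796, -0.2233, 0.7964]
tool_rot: [3.134, 0.294, 1.633]
contact_force: [-1.5, -0.0, 0.4]
opening: 0.0448
grip_force: 0.0
```

```bash
python3 - <<'E'
from h import *
mv()
E
```

```text
t 20.3 pos [ 0.1796 -0.2233  0.7964] rot [3.1338 0.2941 1.6333] q [-1.03  0.17  0.04 -0.28  2.66 -1.35] F [-1.5 -0.   0.4] op 0.0448 grip 0.0
```

```bash
python3 - <<'E'
from h import *
mv((0,-.3,1.4),(0,-.3,1.0))
E
```

```text
t 20.3 pos [ 0.1796 -0.2233  0.7964] rot [3.1338 0.2941 1.6333] q [-1.03  0.17  0.04 -0.28  2.66 -1.35] F [-1.5 -0.   0.4] op 0.0448 grip 0.0
[-3.958 -2.995 -9.336] spin 0.0
[-2.025 -3.044 -2.955] spin 0.0
```

Call:
{"name": "step_arm", "arguments": {
  "motion": [
    [[-4,-3,-9.3],0],
    [[-4,-3,-9.3],0],
    [[-4,-3,-9.3],0],
    [[-4,-3,-9.3],0],
    [[-4,-3,-9.3],0],
    [[-4,-3,-9.3],0]
  ]
}}

```text
time: 21.05
tool_pos: [0.0859, -0.2563, 0.8106]
tool_rot: [3.133, 0.338, 1.632]
contact_force: [0.2, 0.3, -0.1]
opening: 0.0449
grip_force: 0.0
```

```bash
python3 - <<'E'
from h import *
mv((0,-.3,1.4),(0,-.2,1.6),(0,0,1.6))
E
```

```text
t 21.05 pos [ 0.0859 -0.2563  0.8106] rot [3.1333 0.3376 1.6323] q [-1.57  0.11  0.04  0.06  2.66 -1.57] F [ 0.2  0.3 -0.1] op 0.0449 grip 0.0
[-3.857 -1.398 -9.069] spin 0.0
[ -3.391  -1.265 -12.764] spin 0.0
[ -0.252  -1.051 -13.864] spin 0.0
```

Call:
{"name": "step_arm", "arguments": {
  "motion": [
    [[0.3,0.2,-14],0],
    [[0.3,0.2,-14],0],
    [[0.3,0.2,-14],0],
    [[0.3,0.2,-14],0],
    [[0.3,0.2,-14],0],
    [[0.3,0.2,-14],0],
    [[0.3,0.2,-14],0],
    [[0.3,0.2,-14],0]
  ]
}}

```text
time: 22.05
tool_pos: [0.1294, -0.1687, 0.8259]
tool_rot: [3.133, 0.405, 1.632]
contact_force: [0.6, 0.3, 0.2]
opening: 0.0451
grip_force: 0.0
```

```bash
python3 - <<'E'
from h import *
mv((.08,-.1,1.6),(.08,.1,1.6),(.08,.2,1.2))
E
```

```text
t 22.05 pos [ 0.1294 -0.1687  0.8259] rot [3.1325 0.405  1.6322] q [-1.03  0.05  0.04 -0.38  2.66 -1.47] F [0.6 0.3 0.2] op 0.0451 grip 0.0
[ -3.987  -0.64  -12.335] spin 0.0
[ -0.929  -0.424 -13.643] spin 0.0
[ 3.227 -0.372 -8.171] spin 0.0
```

```bash
python3 - <<'E'
from h import *
mv((.08,-.75,.5),(.08,-1.2,.7))
E
```

```text
t 22.05 pos [ 0.1294 -0.1687  0.8259] rot [3.1325 0.405  1.6322] q [-1.03  0.05  0.04 -0.38  2.66 -1.47] F [0.6 0.3 0.2] op 0.0451 grip 0.0
[-6.702 -1.496  8.769] spin 0.0
[-14.896  -1.955   8.651] spin 0.0
```

Call:
{"name": "step_arm", "arguments": {
  "motion": [
    [[-8.5,-1.6,8.8],0],
    [[-8.5,-1.6,8.8],0],
    [[-8.5,-1.6,8.8],0],
    [[-8.5,-1.6,8.8],0],
    [[-8.5,-1.6,8.8],0],
    [[-8.5,-1.6,8.8],0],
    [[-8.5,-1.6,8.8],0],
    [[-8.5,-1.6,8.8],0],
    [[-8.5,-1.6,8.8],0],
    [[-8.5,-1.6,8.8],0]
  ]
}}

```text
time: 23.3
tool_pos: [0.0881, -0.7382, 0.5803]
tool_rot: [3.135, 0.409, 1.633]
contact_force: [3.4, -23.4, 69.0]
opening: 0.045
grip_force: 0.0
```

Call:
{"name": "step_arm", "arguments": {
  "motion": [
    [[-10,0,0],0],
    [[-10,0,0],0],
    [[-10,0,0],0],
    [[-10,0,0],0]
  ]
}}

```text
time: 23.8
tool_pos: [0.0836, -0.7976, 0.5392]
tool_rot: [3.133, 0.459, 1.632]
contact_force: [-0.6, 0.1, 0.6]
opening: 0.045
grip_force: 0.0
```

```bash
python3 - <<'E'
from h import *
mv()
E
```

```text
t 23.8 pos [ 0.0836 -0.7976  0.5392] rot [3.1326 0.4589 1.6322] q [-1.58  0.78  0.04  0.04  1.87 -1.62] F [-0.6  0.1  0.6] op 0.045 grip 0.0
```

Call:
{"name": "step_arm", "arguments": {
  "motion": [
    [[-10,0,0],0],
    [[-10,0,0],0],
    [[-10,0,0],0],
    [[-10,0,0],0]
  ]
}}

```text
time: 24.3
tool_pos: [0.0796, -0.8415, 0.5087]
tool_rot: [3.13, 0.506, 1.631]
contact_force: [-0.3, 0.0, 0.5]
opening: 0.0451
grip_force: 0.0
```

Call:
{"name": "step_arm", "arguments": {
  "motion": [
    [[-10,0,0],0],
    [[-10,0,0],0],
    [[-10,0,0],0],
    [[-10,0,0],0]
  ]
}}

```text
time: 24.8
tool_pos: [0.0766, -0.8721, 0.4941]
tool_rot: [3.129, 0.557, 1.63]
contact_force: [-0.3, 0.1, -0.3]
opening: 0.0449
grip_force: 0.0
```

```bash
python3 - <<'E'
from h import *
mv()
E
```

```text
t 24.8 pos [ 0.0766 -0.8721  0.4941] rot [3.1288 0.5569 1.6302] q [-1.59  0.87  0.04  0.05  1.68 -1.63] F [-0.3  0.1 -0.3] op 0.0449 grip 0.0
```

Call:
{"name": "step_arm", "arguments": {
  "motion": [
    [[-10,0,0],0],
    [[-10,0,0],0],
    [[-10,0,0],0],
    [[-10,0,0],0]
  ]
}}

```text
time: 25.3
tool_pos: [0.0739, -0.8934, 0.4918]
tool_rot: [3.127, 0.609, 1.629]
contact_force: [-0.9, 0.1, 0.7]
opening: 0.0447
grip_force: 0.0
```

Call:
{"name": "step_arm", "arguments": {
  "motion": [
    [[-10,0,0],0],
    [[-10,0,0],0],
    [[-10,0,0],0],
    [[-10,0,0],0]
  ]
}}

```text
time: 25.8
tool_pos: [0.0714, -0.9073, 0.4996]
tool_rot: [3.126, 0.661, 1.628]
contact_force: [-0.1, 0.2, 0.2]
opening: 0.0453
grip_force: 0.0
```

Call:
{"name": "step_arm", "arguments": {
  "motion": [
    [[-10,0,0],0],
    [[-10,0,0],0],
    [[-10,0,0],0]
  ]
}}

```text
time: 26.18
tool_pos: [0.0696, -0.9159, 0.5143]
tool_rot: [3.125, 0.712, 1.627]
contact_force: [0.4, -1.1, -0.3]
opening: 0.0448
grip_force: 0.0
```

```bash
python3 - <<'E'
from h import *
mv((.45,-.2,.5),(.49,.16,.35),(.49,.16,.2))
E
```

```text
t 26.18 pos [ 0.0696 -0.9159  0.5143] rot [3.1246 0.7121 1.6273] q [-1.6   0.88  0.04  0.07  1.52 -1.64] F [ 0.4 -1.1 -0.3] op 0.0448 grip 0.0
[ 8.903  7.127 -7.249] spin 0.0
[15.042  8.165 -9.228] spin 0.0
[16.676  8.133 -7.336] spin 0.0
```

Tilt reached: 40.8° leaning towards -y, as the hood push needs. Bring it back to the mouth with the fingers closed.

Call:
{"name": "step_arm", "arguments": {
  "motion": [
    [[0.7,0.4,-0.4],0],
    [[15,8.2,-9.2],0],
    [[15,8.2,-9.2],0],
    [[15,8.2,-9.2],0],
    [[15,8.2,-9.2],0],
    [[15,8.2,-9.2],0],
    [[15,8.2,-9.2],0],
    [[15,8.2,-9.2],0],
    [[15,8.2,-9.2],0],
    [[15,8.2,-9.2],0]
  ],
  "hand": 255
}}

```text
time: 27.42
tool_pos: [0.2781, -0.3907, 0.436]
tool_rot: [3.123, 0.714, 1.625]
contact_force: [1.0, -0.4, 0.3]
opening: 0.0002
grip_force: 0.0
```

```bash
python3 - <<'E'
from h import *
mv((.49,.16,.35),(.49,.16,.2))
E
```

```text
t 27.43 pos [ 0.2781 -0.3907  0.436 ] rot [3.1234 0.7135 1.6254] q [-0.87 -0.12  1.73 -0.47  0.97 -0.78] F [ 1.  -0.4  0.3] op 0.0002 grip 0.0
[ 7.721  4.114 -4.713] spin 0.0
[ 9.357  4.08  -2.823] spin 0.0
```

Call:
{"name": "step_arm", "arguments": {
  "motion": [
    [[7.7,4.1,-4.7],0],
    [[7.7,4.1,-4.7],0],
    [[7.7,4.1,-4.7],0],
    [[7.7,4.1,-4.7],0],
    [[7.7,4.1,-4.7],0],
    [[7.7,4.1,-4.7],0],
    [[7.7,4.1,-4.7],0],
    [[7.7,4.1,-4.7],0],
    [[7.7,4.1,-4.7],0],
    [[7.7,4.1,-4.7],0]
  ]
}}

```text
time: 28.68
tool_pos: [0.4892, 0.1595, 0.3493]
tool_rot: [3.126, 0.713, 1.63]
contact_force: [-0.2, -0.3, -0.2]
opening: 0.0003
grip_force: 0.0
```

```bash
python3 - <<'E'
from h import *
T=lambda hx,z:(*(HL+hx*HX+.0015*HN),z)
mv(T(-.10,.2),T(-.075,.07),T(-.066,.0465))
E
```

```text
t 28.68 pos [0.4892 0.1595 0.3493] rot [3.1261 0.7127 1.6303] q [ 0.52  0.45  1.27 -0.65  1.73  0.45] F [-0.2 -0.3 -0.2] op 0.0003 grip 0.0
[ 1.009 -0.064  2.415] spin 0.0
[ 2.111 -0.091  4.327] spin 0.0
[ 2.253 -0.097  4.721] spin 0.0
```

Call:
{"name": "step_arm", "arguments": {
  "motion": [
    [[0.5,-0.05,1],0],
    [[0.9,-0.08,2],0],
    [[1.4,-0.1,3],0],
    [[1.8,-0.11,3.8],0],
    [[2.11,-0.11,4.3],0],
    [[2.11,-0.11,4.3],0],
    [[2.11,-0.11,4.3],0]
  ]
}}

```text
time: 29.55
tool_pos: [0.4916, 0.0843, 0.0738]
tool_rot: [3.121, 0.712, 1.626]
contact_force: [-0.5, 0.6, 0.1]
opening: 0.0004
grip_force: 0.0
```

```bash
python3 - <<'E'
from h import *
from cell import robot
T=lambda hx,z:(*(HL+hx*HX+0*HN),z)
mv(T(-.06,.0465),T(-.045,.0465),T(-.02,.0465),T(0,.0465))
b=robot.read_camera("side")["pixels"][130:280,170:330];w=robot.read_camera("wrist")["pixels"]
o=np.hstack([cv2.resize(b,(400,375),interpolation=cv2.INTER_CUBIC),cv2.resize(w,(400,375))]);cv2.imwrite("pics/m2.png",o[:,:,::-1])
E
```

```text
t 29.55 pos [0.4916 0.0843 0.0738] rot [3.1215 0.7123 1.6255] q [ 0.39  0.69  1.71 -0.76  1.13  0.8 ] F [-0.5  0.6  0.1] op 0.0004 grip 0.0
[ 0.124 -0.022  0.494] spin 0.0
[-0.066 -0.023  0.657] spin 0.0
[-0.381 -0.024  0.929] spin 0.0
[-0.633 -0.026  1.147] spin 0.0
```

View pics/m2.png

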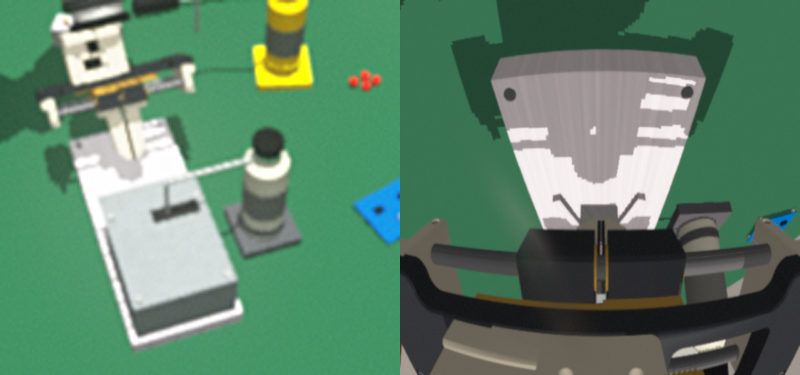

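Wrist view: the module's near end shows at (600,215) between the guides, and the closed fingers at (600,255) are centred behind it. Lower and push in.

Call:
{"name": "step_arm", "arguments": {
  "motion": [
    [[0.12,-0.02,0.25],0],
    [[0.12,-0.02,0.49],0],
    [[0.12,-0.02,0.49],0]
  ]
}}

```text
time: 30.02
tool_pos: [0.49, 0.0689, 0.0443]
tool_rot: [3.128, 0.714, 1.629]
contact_force: [-0.7, -0.3, 0.9]
opening: 0.0003
grip_force: 0.0
```

```bash
python3 - <<'E'
from h import *
T=lambda hx,z:(*(HL+hx*HX+0*HN),z)
mv(T(-.04,.0465),T(-.02,.0465),T(-.01,.0465),T(.0,.0465),T(.01,.0465))
E
```

```text
t 30.02 pos [0.49   0.0689 0.0443] rot [3.1279 0.7135 1.6285] q [ 0.37  0.73  1.74 -0.79  1.07  0.84] F [-0.7 -0.3  0.9] op 0.0003 grip 0.0
[-0.257  0.028  0.174] spin 0.0
[-0.509  0.027  0.393] spin 0.0
[-0.636  0.027  0.502] spin 0.0
[-0.762  0.027  0.611] spin 0.0
[-0.888  0.026  0.72 ] spin 0.0
```

Call:
{"name": "step_arm", "arguments": {
  "motion": [
    [[-0.13,0.02,0.08],0],
    [[-0.26,0.028,0.175],0],
    [[-0.38,0.028,0.285],0],
    [[-0.51,0.028,0.395],0],
    [[-0.51,0.028,0.395],0]
  ]
}}

```text
time: 30.65
tool_pos: [0.4948, 0.0305, 0.0474]
tool_rot: [3.125, 0.713, 1.626]
contact_force: [-0.5, 0.3, -0.8]
opening: 0.0007
grip_force: 0.0
```

Call:
{"name": "step_arm", "arguments": {
  "motion": [
    [[-0.06,0,0.052],0],
    [[-0.126,0,0.109],0],
    [[-0.126,0,0.109],0]
  ]
}}

```text
time: 31.02
tool_pos: [0.4957, 0.0212, 0.0474]
tool_rot: [3.125, 0.713, 1.627]
contact_force: [-1.0, -0.1, -0.5]
opening: 0.0003
grip_force: 0.0
```

```bash
python3 - <<'E'
from h import *
T=lambda hx,z:(*(HL+hx*HX+0*HN),z)
mv(T(-.01,.0465),T(-.005,.0465),T(.0,.0465),T(.01,.0465))
E
```

```text
t 31.02 pos [0.4957 0.0212 0.0474] rot [3.1248 0.7129 1.6272] q [ 0.28  0.71  1.79 -0.86  1.02  0.82] F [-1.  -0.1 -0.5] op 0.0003 grip 0.015243095795938189
[ 0.003 -0.014  0.017] spin 0.0
[-0.06  -0.014  0.072] spin 0.0
[-0.123 -0.015  0.126] spin 0.0
[-0.25  -0.015  0.235] spin 0.0
```

Call:
{"name": "step_arm", "arguments": {
  "motion": [
    [[-0.03,0,0.04],0],
    [[-0.06,0,0.07],0],
    [[-0.06,0,0.07],0]
  ]
}}

```text
time: 31.4
tool_pos: [0.4961, 0.0159, 0.0465]
tool_rot: [3.125, 0.713, 1.627]
contact_force: [0.6, 0.1, 0.3]
opening: 0.0005
grip_force: 0.3
```

Call:
{"name": "step_arm", "arguments": {
  "motion": [
    [[-0.03,0,0.027],0],
    [[-0.063,0,0.054],0],
    [[-0.063,0,0.054],0]
  ]
}}

```text
time: 31.78
tool_pos: [0.4963, 0.0109, 0.0465]
tool_rot: [3.125, 0.713, 1.627]
contact_force: [0.0, 1.0, -1.6]
opening: 0.0004
grip_force: 0.4
```

Call:
{"name": "step_arm", "arguments": {
  "motion": [
    [[-0.025,0,0.022],0],
    [[-0.038,0,0.033],0],
    [[-0.038,0,0.033],0]
  ]
}}

```text
time: 32.15
tool_pos: [0.4967, 0.0094, 0.0466]
tool_rot: [3.123, 0.711, 1.627]
contact_force: [-3.0, 10.1, 3.0]
opening: 0.0006
grip_force: 5.4
```

Call:
{"name": "step_arm", "arguments": {
  "motion": [
    [[0.03,0,-0.02],0],
    [[0.2,0,-0.17],0],
    [[0.38,0,-0.33],0],
    [[0.38,0,-0.33],0]
  ]
}}

```text
time: 32.65
tool_pos: [0.4948, 0.0394, 0.0466]
tool_rot: [3.124, 0.713, 1.629]
contact_force: [1.0, 0.7, -0.6]
opening: 0.0004
grip_force: 0.0
```

Call:
{"name": "step_arm", "arguments": {
  "motion": [
    [[0,0,0],0],
    [[0,0,0],0],
    [[0,0,0],0],
    [[0,0,0],0],
    [[0,0,0],0]
  ],
  "hand": 0
}}

```text
time: 33.28
tool_pos: [0.4946, 0.0381, 0.0466]
tool_rot: [3.125, 0.713, 1.627]
contact_force: [0.6, -0.3, 0.1]
opening: 0.0459
grip_force: 0.0
```

```bash
python3 - <<'E'
from h import *
from cell import robot
mv()
w=robot.read_camera("wrist");np.savez("w3.npz",im=w["pixels"])
cv2.imwrite("pics/w3.png",cv2.resize(w["pixels"][80:350,100:412],None,fx=2.5,fy=2.2,interpolation=cv2.INTER_CUBIC)[:,:,::-1])
E
```

```text
t 33.27 pos [0.4946 0.0381 0.0466] rot [3.1246 0.7127 1.6271] q [ 0.31  0.72  1.77 -0.83  1.04  0.83] F [ 0.6 -0.3  0.1] op 0.0459 grip 0.0
```

View pics/w3.png

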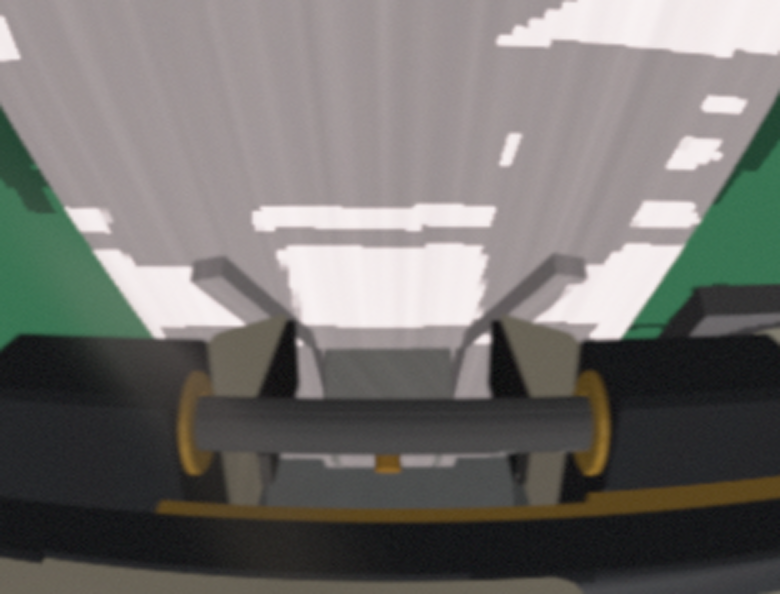

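```bash
cat > w.py <<'E'
from h import *
T=np.array([[-5.39634140e-04,9.58814639e-01,2.84032035e-01,7.76123120e-02],[9.99999389e-01,7.91469439e-04,-7.71880097e-04,3.60127462e-04],[-9.64892612e-04,2.84031445e-01,-9.58814480e-01,-1.40906005e-01],[0,0,0,1]])
def wp(X,pos,rot):
    R=Ro.from_euler("xyz",rot).as_matrix();c=np.linalg.inv(T)@np.r_[R.T@(np.array(X)-pos),1]
    x,y,z=c[0],-c[1],-c[2];r=np.hypot(x,y);th=np.arctan2(r,z)
    return np.array([256.954+297.319*th*x/r,191.3+297.319*th*y/r])
E
python3 - <<'E'
from w import *
pos=[.4946,.0381,.0466];rot=[3.1246,.7127,1.6271]
def q(hx,hy,z):
    p=wp((*(HL+hx*HX+hy*HN),.02+z),pos,rot);return np.round([(p[0]-100)*2.5,(p[1]-80)*2.2]).astype(int)
print("lip bottom",q(0,0,.062),"lip top",q(0,0,.065))
print("guide ends -41",q(-.041,-.035,.006),q(-.041,.035,.006),"guide 0",q(0,-.02,.006),q(0,.02,.006))
for n in(.017,.0195,.022):
  for d,nm in((-.008,"drop"),(0,"flat")):
    print(n,nm,"near bottom vis",q(n-.005 if d else n,-.018,0),q(n,.018,0 if not d else 0),"top near",q(n,-.018,.032+d),q(n,.018,.032+d),"jackbase",q(n+.024,0,.032+d),"jacktop",q(n+.024,0,.04+d),"w",q(n+.024,-.018,.032+d),q(n+.024,.018,.032+d))
E
```

```text
lip bottom [388 543] lip top [389 554]
guide ends -41 [222 286] [548 283] guide 0 [309 353] [463 352]
0.017 drop near bottom vis [321 351] [449 356] top near [321 428] [453 426] jackbase [387 447] jacktop [387 470] w [327 448] [447 446]
0.017 flat near bottom vis [323 357] [449 356] top near [320 453] [454 451] jackbase [387 470] jacktop [388 493] w [327 470] [448 469]
0.0195 drop near bottom vis [322 354] [449 359] top near [321 430] [452 429] jackbase [387 449] jacktop [387 472] w [328 449] [446 448]
0.0195 flat near bottom vis [323 360] [449 359] top near [321 455] [454 453] jackbase [387 472] jacktop [388 494] w [328 472] [447 470]
0.022 drop near bottom vis [323 357] [448 362] top near [322 432] [452 431] jackbase [387 451] jacktop [388 473] w [329 451] [446 450]
0.022 flat near bottom vis [324 363] [448 362] top near [322 457] [453 455] jackbase [388 473] jacktop [388 495] w [328 473] [447 472]
```

The projected model matches the dropped pose. The jack top is at row 472 (470–473 predicted if dropped, about 494 if not), and the far top edge at row 467 (about 468 extrapolated for the dropped pose). The module lies flat in the recess. Back away and hand in.

Call:
{"name": "step_arm", "arguments": {
  "motion": [
    [[0,0,-0.5],0],
    [[0,0,-1.2],0],
    [[0,0,-2],0],
    [[0,0,-2],0],
    [[0,0,-2],0]
  ]
}}

```text
time: 33.95
tool_pos: [0.4877, 0.1161, 0.1369]
tool_rot: [3.126, 0.713, 1.628]
contact_force: [0.5, -0.6, 1.1]
opening: 0.0916
grip_force: 0.0
```

```bash
python3 - <<'E'
from h import *
from cell import robot
mv()
c=robot.read_camera("side");cv2.imwrite("pics/end.png",cv2.resize(c["pixels"],(800,600))[:,:,::-1])
E
```

```text
t 33.95 pos [0.4877 0.1161 0.1369] rot [3.1257 0.713  1.6282] q [ 0.45  0.61  1.63 -0.69  1.28  0.72] F [ 0.5 -0.6  1.1] op 0.0916 grip 0.0
```

View pics/end.png

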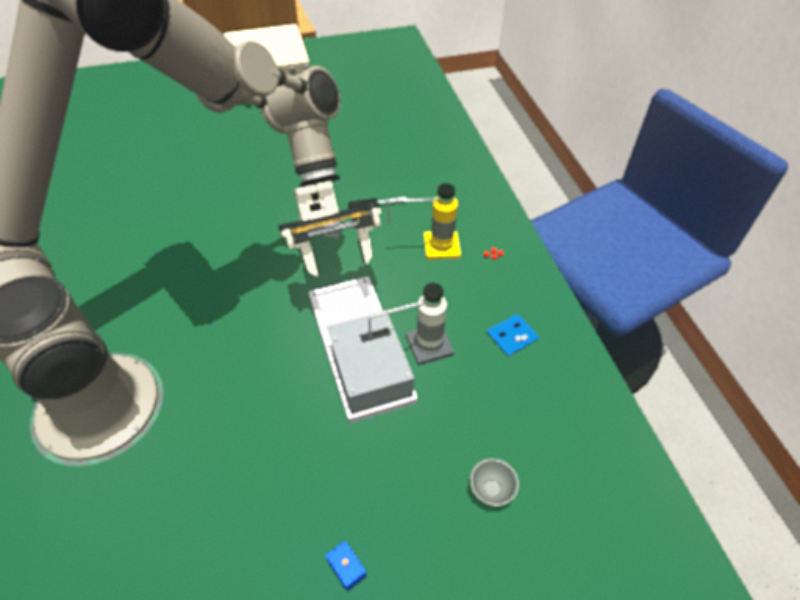

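The deck at (345,300) is clear and the module is under the hood. The dish (495,483) and the blue part (345,565) are untouched, the cap (433,291) is up, and the arm touches nothing.

```bash
python3 -c "
from cell import robot
print(robot.hand_in())"
```

```text
the job is handed in; nothing more can be done
None
```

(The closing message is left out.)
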